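# Secure the wire reels with the linch pin

## Robot

A 6-joint arm with a two-finger parallel gripper is mounted at the origin on a cart in front of the work surface, level with it; the furniture and walls round the work are solid. World frame = base frame: x ahead of the robot, y to its left, z up, the work surface at z = 0. Lengths are in m, angles in rad, forces in N, time in s.
With the tool pointing down it reaches from about 0.375 to 0.9 m from the base axis. Payload 3.1 kg.
Tool frame: the origin (TCP) lies on the centre line of the jaws, within the pads' length; the fingertips stand 8 mm ahead of it and the grasp point (between the pads) lies 11 mm behind it (robot.nose_length is the z of the fingertips in the tool frame, in m); z points along the fingers, y is the line along which they close (so a half turn about z gives the same grasp; the last joint's range is limited). The gripper opens to 87 mm and grips with 3 to 60 N. Pads are 19 mm wide; open, the fingers measure 117 mm over their backs; the gripper's body (75 mm by 190 mm) begins 51 mm behind the grasp point.
Start: joints at [-1.373, 0.527, 1.433, -0, 1.181, -0.178], TCP at [0.23, -0.581, 0.231] pointing down, gripper open.
Joint ranges: [-3.08, 3.08], [-0.75, 2.2], [0.22, 2.44], [-1.43, 4.57], [0, 2.65], [-2.85, 2.85]. Speed limits (rad/s): [2.79, 2.79, 3.14, 3.14, 3.14, 3.14].

## Interface

Orientations are given as [roll, pitch, yaw] about the fixed x, y, z axes, in that order (R = Rz(yaw) Ry(pitch) Rx(roll)).
In Python, from rig import robot, status, vision, workorder gives the robot as it stands. Calls block until the motion is done:
- robot.reach(position, orientation): joint-space move of the TCP to a pose.
- robot.servo_line(position, velocity=0.15, orientation=None, stop_force=None): straight line of the TCP; orientation=None keeps the orientation; velocity is the mean speed in m/s. With stop_force (N) it stops when the force on the tool has changed by that much, and returns True; else False.
- robot.move_j(angles): joint-space move.
- robot.set_gripper(opening): finger opening in m; the grip force is fixed at half the most; returns when the fingers have stopped.
- robot.sleep(seconds).
- robot.ik(position, orientation): joint angles nearest the present ones, or None.
- status.read_state(): the state.
- vision.grab_frame(name): name is "scene" or "top" or "wrist"; returns the picture (420x560x3 uint8, red, green, blue); there is no depth.
- vision.camera_info(name): a dict with "fov_y" (degrees; the focal length in pixels is half the picture's height over the tangent of half this angle, whatever the lens; pixels are square), "cx", "cy" (the principal point, pixels), "k1" (the pictures are not rectified: a ray, as slopes to the right and down, at radius r is drawn at 1 + k1 r^2 times it, then the intrinsics apply), "R" (3x3) and "t" (3): a world point X has camera coordinates R X + t. Camera axes: x right, y down, z forward; pixel columns grow to the right and rows downward; lengths in m; the calibration is good to about 2 mm. A picture is of the moment at which its call begins: read the wrist's pose just before it. camera_info takes no time and is no camera call; for the wrist camera it gives the pose at the moment of the call.
A pose or a line that the arm cannot do raises robot.Unreachable and nothing moves.
- workorder.job_done(): hands the job in; it is judged then, once.
The state is a dict: "time_s": time; "qpos": joint angles; "dq": joint speeds; "joint_torque": joint torques, N m; "tcp_pos": TCP position; "eef_rot": TCP orientation; "ft_force": force on the tool from outside, world axes, zero at the start; "torque": the same for the moment, N m; "opening": finger opening in m; "grasp_force": force on a finger pad.
Only numpy, scipy, OpenCV 4.12 (cv2) and the standard library are available. Lean on these libraries where they do the work, as an engineer would, in place of code of your own. Each camera call takes 0.05 s, during which the arm holds its last target. There are 200 camera calls.

## Task

Take the linch pin, the one with the wire loop, out of the pin block and push it gently down through the cross hole near the free end of the reel stand's spindle until its head sits on the flat, feeling for the hole because the spindle has some end play. Then swing the pin's sprung loop over the end of the spindle and press it down until it snaps in below it, so that the reels cannot come off. Do not force anything, and leave the plain pins in the block and the other things on the bench where they are.

Things in the scene. Friction and masses are not known exactly. Their poses are not given: they have to be found in the camera images.
- linch_pin: Steel linch pin with a sprung wire loop, standing in one of the holes of the pin block. Origin: centre of the underside of its head, on the shank's axis; z up the shank. The loop swings towards its own -x side only; in the block that side points towards the robot within 0.9 rad, in the spindle it must point to the spindle's free end (pin yaw = stand yaw, within 0.2 rad).
- pin_grip (a point): Middle of the linch pin's head block, 11 mm above the origin. Head: a 20 mm disc 4 mm thick, on it a block 16 mm (own x) by 20 mm (own y) whose top is 18 mm above the origin. Grip the block from above by its two x faces, the open loop (top 37 mm above the origin) standing between the fingers, fingertips 5 mm above the origin.
- pin_tip (a point): Lower end of the linch pin's shank, 31 mm below the origin. The shank is 9 mm in diameter, its last 4 mm taper to 6.5 mm.
- linch_loop (a joint): Angle of the linch pin's loop, rad: 0 straight up from the head (open: rests at -0.1), 1.57 level towards the pin's own -x, 2.8 to 2.9 shut, its bar under the spindle close to the shank. It swings freely; near 2.5 rad the bar meets the lower edge of the spindle's end, 3 mm too far out for it, and must be pressed down past it (about 6 N); then it snaps in below by itself.
- loop_bar (a point): Middle of the far bar of the linch pin's loop, 27.1 mm from the loop's hinge, which runs along the pin's own y, 7 mm above the pin's origin. Loop of 4 mm spring wire, 37 mm wide outside, 29 mm inside, its bar straight over the middle 19 mm; the bar gives outwards up to 7 mm, about 5 N per mm.
- reel_stand: Grey bench stand, fixed: base plate 150 x 96 x 10 mm (own x -65 to 85 mm), upright and boss at +x, and a level steel spindle along own x, 75 mm above the bench, its free end at -x, towards the robot (stand yaw -0.6 to 0.1). Origin: bench level below the spindle; z up. The spindle with all it carries slides stiffly (5 N) along own x, up to 9 mm either way; it does not turn.
- hole_mid (a point): Mouth of the spindle's vertical cross hole with the spindle in its middle position: own x -85, y 0, height 83 mm. The true hole lies up to 9 mm from here along the stand's x, unmeasured: find it by feel or sight. Hole 10.2 mm in diameter through the spindle's bare end, a section 20 mm wide and 16 mm high with flat top; the spindle ends 16.5 mm beyond the hole's middle.
- reels_mid (a point): Point on the spindle's axis in the middle of its two reels (54 mm in diameter, together 60 mm long). Between reels and bare end a 24 mm spacer sleeve, whose front end is 14 mm behind the middle of the cross hole; its top is 4 mm higher than the flat.
- pin_block: Plain metal block, fixed, 40 x 150 x 38 mm, origin in the middle of its underside, long side along own y; three vertical through holes of 12 mm in a row at y = -52, 0 and 52 mm. The pins stand in them, heads on the block's top. An orange fume hood hangs 0.6 m above the bench farther to the left (about x 0.54, y 0.40 m): keep the arm clear of it.
- clevis_pin_1: Plain steel clevis pin with a round 19 mm head 10 mm high and no loop, standing in the block; stays there. Origin: underside of its head.
- clevis_pin_2: Another plain clevis pin, the same, standing in the block; stays there.
- cutters: Side cutters lying on the bench, 122 x 40 x 12 mm; bystander, origin in the middle of the underside.
- hex_key: L-shaped hex key with a sleeve handle, 106 x 35 x 9 mm; bystander.
- module: Circuit module 90 x 60 x 12 mm; bystander.
- tip_tin: Small round metal tin 27 mm across, 18 mm high; bystander.
- tape: Roll of tape lying flat, 68 x 70 x 18 mm; bystander.
- pliers: Pliers lying flat, 145 x 40 x 12 mm; bystander.

How it is judged:
On the way:
1. the linch pin is through the cross hole of the spindle with its head down on the flat and its loop still open (x of linch_pin in the frame of reel_stand between -0.095 and -0.075 m and y of linch_pin in the frame of reel_stand between -0.003 and 0.003 m and z of linch_pin in the frame of reel_stand between 0.078 and 0.0855 m and angle between linch_pin's own z axis and vertical below 0.12 rad and value of joint linch_loop below 0.9 rad), for 0.2 s.
At the end, for the whole second after the job is handed in: The linch pin is through the cross hole, head down on the spindle's flat within 2.5 mm and upright within 0.12 rad, its loop shut over the spindle's end (loop angle above 2.68 rad), at rest (x of linch_pin in the frame of reel_stand between -0.095 and -0.075 m and y of linch_pin in the frame of reel_stand between -0.003 and 0.003 m and z of linch_pin in the frame of reel_stand between 0.078 and 0.0855 m and angle between linch_pin's own z axis and vertical below 0.12 rad and value of joint linch_loop above 2.68 rad and linear speed of linch_pin below 0.02 m/s); the robot touches nothing.
It fails at once if the linch pin is pressed against the reel stand with more than 35 N (contact force between linch_pin and reel_stand above 35 N).
It fails at once if the fingers press on the reel stand with more than 35 N (contact force between the fingers and reel_stand above 35 N).
It fails at once if a plain clevis pin is moved by more than 15 mm (distance of any of clevis_pin_1, clevis_pin_2 from where it was at the start of the episode above 0.015 m).
It fails at once if a tool, the module, the tin or the tape is moved by more than 30 mm (distance of any of cutters, hex_key, module, tip_tin, tape, pliers from where it was at the start of the episode above 0.03 m).
It also fails if it takes over 72 s, if anything falls off the work surface, if the arm or the gripper's body presses on something with over 40 N, if the wrist force passes 120 N, or if a joint passes its speed limit or range.

## Working session

There is one attempt and no reset: what is moved stays moved. The work goes in short steps, each a Python script; the robot and the scene stay as the last script left them, time stands still between calls to the robot, and variables do not carry over. Pictures are saved under pics/ and viewed, at most 10 in all, crops included, and the job is handed in when it is done.

```bash
ls; mkdir -p pics; python3 - <<'E'
from rig import robot,status,vision
import cv2
for n in("scene","top"):
    im=vision.grab_frame(n); cv2.imwrite(f"pics/{n}0.png",im[:,:,::-1]); c=vision.camera_info(n); print(n,c)
s=status.read_state(); print(s)
E
```

```text
pics
scene {'fov_y': 46.02382480431401, 'cx': 279.29173484515184, 'cy': 201.35404289728973, 'k1': -0.03012614318862164, 'R': array([[ 0.65217956, -0.75773493,  0.02235139],
       [-0.35643236, -0.33253558, -0.87314149],
       [ 0.66904244,  0.56147828, -0.48695416]]), 't': array([-0.42047205,  0.18075673,  1.26737808])}
top {'fov_y': 43.54273743206612, 'cx': 282.764776250271, 'cy': 213.09733150673242, 'k1': -0.11265109281466014, 'R': array([[-0.04473455, -0.99899429,  0.00303648],
       [-0.97844151,  0.04320035, -0.20195529],
       [ 0.201621  , -0.0120054 , -0.97939004]]), 't': array([-0.11524112,  0.49210313,  1.33172455])}
{'time_s': 0.1, 'qpos': array([-1.37248580e+00,  5.28344724e-01,  1.43378849e+00,  8.15956510e-06,
        1.18137260e+00, -1.78492756e-01]), 'dq': array([ 0.00113248, -0.00104922, -0.00263211, -0.00016408, -0.000672  ,
        0.00105693]), 'joint_torque': array([ 5.92407323e-04, -4.40983844e+01, -1.77150625e+01,  6.35856483e-02,
        5.33973018e-02, -3.65783069e-05]), 'tcp_pos': array([ 0.22987385, -0.58050039,  0.2296824 ]), 'eef_rot': array([-3.13971123e+00, -3.47096804e-04,  3.76799854e-01]), 'ft_force': array([ 0.74583797,  0.39153068, -0.16043999]), 'torque': array([ 0.00448561, -0.03634394,  0.0159561 ]), 'grasp_force': 0.0, 'opening': 0.08702984527581065}
```

View pics/top0.png

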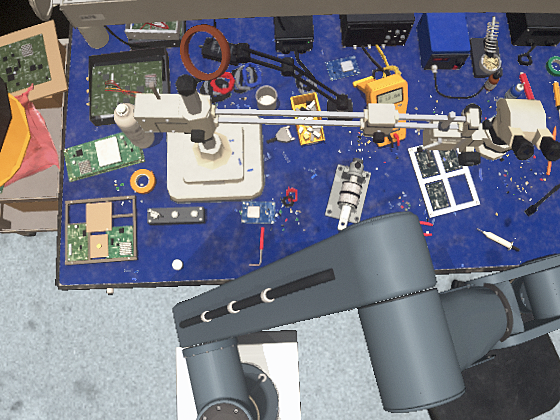

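View pics/scene0.png

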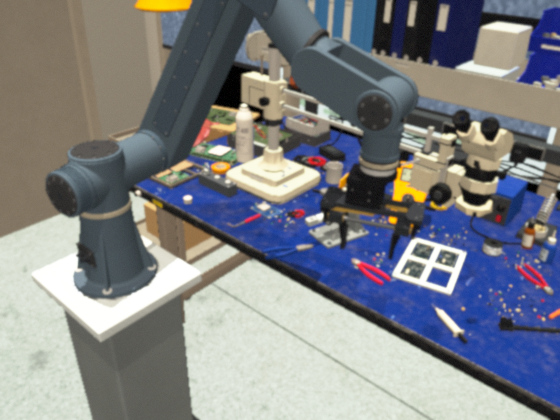

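The top view shows the pin block at about (176,215) and the stand at (350,195), with the spindle's free end at about (343,225). A microscope with a boom stands behind them. In the scene view the gripper hides part of the stand.

```bash
cat > h.py <<'E'
from rig import robot,status,vision,workorder
import numpy as np, cv2
def K(c): f=210/np.tan(np.radians(c['fov_y'])/2); return f
def ray(c,uv):
    f=K(c); d=np.array([(uv[0]-c['cx'])/f,(uv[1]-c['cy'])/f]); u=d.copy()
    for _ in range(20): u=d/(1+c['k1']*(u@u))
    R=np.array(c['R']); t=np.array(c['t']); v=R.T@np.array([u[0],u[1],1]); return -R.T@t, v/np.linalg.norm(v)
def onz(c,uv,z):
    o,v=ray(c,uv); return o+v*(z-o[2])/v[2]
def proj(c,X):
    p=np.array(c['R'])@X+c['t']; u=p[:2]/p[2]; u=u*(1+c['k1']*(u@u)); return u*K(c)+[c['cx'],c['cy']]
def tri(L):
    A=np.zeros((3,3)); b=np.zeros(3); 
    for c,uv in L:
        o,v=ray(c,uv); P=np.eye(3)-np.outer(v,v); A+=P; b+=P@o
    X=np.linalg.solve(A,b); return X,[float(np.linalg.norm(proj(c,X)-uv)) for c,uv in L]
def grab(n,fn):
    c=vision.camera_info(n); im=vision.grab_frame(n); cv2.imwrite(f'pics/{fn}.png',im[:,:,::-1]); np.save(f'pics/{fn}.npy',c,allow_pickle=True); return im,c
def load(fn): return cv2.imread(f'pics/{fn}.png'), np.load(f'pics/{fn}.npy',allow_pickle=True).item()
E
python3 - <<'E'
from h import *
c=vision.camera_info('top')
for n,uv,z in [('blockL',(149,215),.038),('blockR',(204,215),.038),('end',(342,228),.075),('boss',(357,165),.075),('hood',(10,160),.6),('boom',(300,118),.2),('boom',(300,118),.35),('micro',(210,150),.2),('micro head',(160,115),.3)]: print(n,onz(c,uv,z).round(3))
w=vision.camera_info('wrist'); s=status.read_state(); R=np.array(w['R']); print(-R.T@w['t']-s['tcp_pos'],R[2],R[0],w['fov_y'])
E
python3 - <<'E'
import cv2
a=cv2.imread('pics/scene0.png')[90:270,120:400]; b=cv2.imread('pics/top0.png')[140:250,130:390]
cv2.imwrite('pics/c.png',cv2.resize(b,None,fx=3,fy=3,interpolation=2))
E
```

```text
blockL [0.5   0.22  0.038]
blockR [0.493 0.072 0.038]
end [ 0.436 -0.287  0.075]
boss [ 0.602 -0.338  0.075]
hood [0.482 0.315 0.6  ]
boom [ 0.69  -0.188  0.2  ]
boom [ 0.63  -0.179  0.35 ]
micro [0.618 0.033 0.2  ]
micro head [0.673 0.132 0.3  ]
[0.06546948 0.02536528 0.153605  ] [-0.2400966  -0.09219126 -0.96636142] [ 0.36710496 -0.93017625 -0.00246961] 70.70684924319171
```

View pics/c.png

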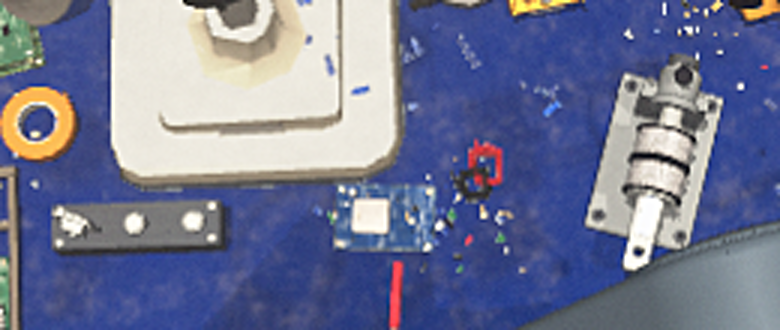

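Enlarged, the linch pin is in the block's left hole (full frame about (154,213)). The plain pins are in the middle and right holes. The spindle's cross hole is at about (342.7,224). Next I'll take wrist views of both places.

```bash
python3 - <<'E'
from h import *
D=np.pi
def go(p,y):
    robot.reach(p,[D,0,y]); s=status.read_state(); print(p,s['tcp_pos'].round(4),s['eef_rot'].round(3),s['qpos'].round(2),round(s['time_s'],2))
go([.45,-.30,.20],0); grab('wrist','s1')
go([.41,-.22,.20],0); grab('wrist','s2'); grab('top','t2')
go([.44,.0,.22],0)
go([.47,.17,.17],0); grab('wrist','b1')
go([.47,.23,.17],0); grab('wrist','b2')
grab('scene','sc2')
ims=[cv2.imread(f'pics/{n}.png') for n in('s1','s2','b1','b2')]
cv2.imwrite('pics/m1.png',cv2.resize(np.vstack([np.hstack(ims[:2]),np.hstack(ims[2:])]),(800,600),interpolation=3))
E
```

```text
[0.45, -0.3, 0.2] [ 0.45   -0.301   0.2002] [ 3.141 -0.    -0.   ] [-0.8   0.46  1.68 -0.    1.01  0.78] 1.44
[0.41, -0.22, 0.2] [ 0.4096 -0.2202  0.2003] [ 3.141e+00 -1.000e-03 -0.000e+00] [-0.73  0.36  1.86 -0.    0.92  0.84] 1.94
[0.44, 0.0, 0.22] [ 0.4409 -0.001   0.22  ] [ 3.141e+00 -1.000e-03 -0.000e+00] [-0.26  0.3   1.89 -0.    0.96  1.32] 2.93
[0.47, 0.17, 0.17] [0.4704 0.1687 0.1699] [ 3.141e+00  0.000e+00 -1.000e-03] [ 0.12  0.45  1.8  -0.    0.89  1.69] 3.68
[0.47, 0.23, 0.17] [0.4706 0.2293 0.1706] [ 3.141e+00 -1.000e-03 -0.000e+00] [ 0.24  0.48  1.75 -0.    0.92  1.81] 4.08
```

View pics/m1.png

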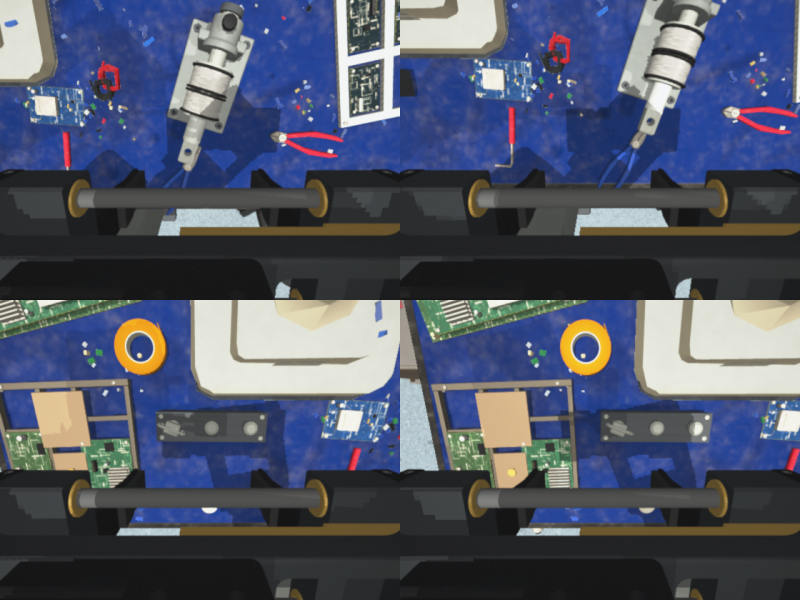

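The wrist views show the hole at about (263,210) in s1 and (350,175) in s2. The linch pin is at about (241,179) in b1 and (305,179) in b2. Blue-handled pliers lie below the spindle's end. I'll enlarge these areas.

```bash
python3 - <<'E'
from h import *
T=[]
for n,u,v in(('s1',262,195),('s2',345,175),('b1',262,180),('b2',326,180)):
    im,c=load(n); T.append(cv2.resize(im[v-37:v+38,u-50:u+50],(400,300),interpolation=cv2.INTER_CUBIC))
T[2:]=[cv2.convertScaleAbs(t,alpha=1.8) for t in T[2:]]
cv2.imwrite('pics/m2.png',np.vstack([np.hstack(T[:2]),np.hstack(T[2:])]))
E
```

```text
(no output)
```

View pics/m2.png

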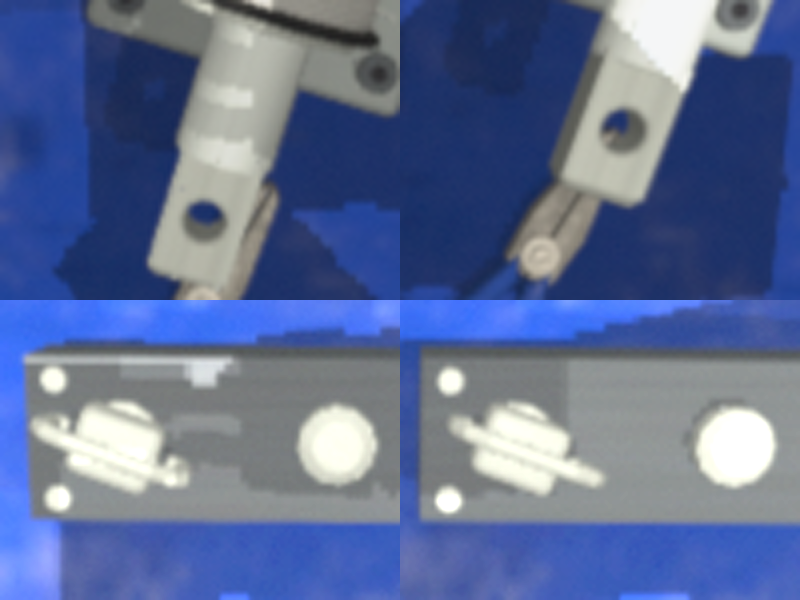

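```bash
python3 - <<'E'
from h import *
C={n:load(n)[1] for n in('s1','s2','b1','b2')}
O={'s1':(212,158,0,0),'s2':(295,138,400,0),'b1':(212,143,0,300),'b2':(276,143,400,300)}
def px(n,x,y): o=O[n]; return np.array([o[0]+(x-o[2]+.5)/4-.5,o[1]+(y-o[3]+.5)/4-.5])
def t(name,a,pa,b,pb):
    X,e=tri([(C[a],px(a,*pa)),(C[b],px(b,*pb))]); print(name,X.round(4),np.round(e,2)); return X
t('grip block top','b1',(114,447),'b2',(521,450))
t('clevis','b1',(337,445),'b2',(736,446))
d1=t('dot up','b1',(53,380),'b2',(451,381)); d2=t('dot dn','b1',(59,497),'b2',(449,500))
h=t('hole','s1',(205,221),'s2',(623,130))
t('endL','s1',(150,265),'s2',(556,172)); t('endR','s1',(232,283),'s2',(632,205))
s=t('screwR','s1',(377,74),'s2',(740,12))
for n,p in(('b1',(114,447)),('b2',(521,450))): print(n,onz(C[n],px(n,*p),.056).round(4))
for n,p in(('b1',(337,445)),('b2',(736,446))): print('clev',n,onz(C[n],px(n,*p),.048).round(4))
for n,p in(('s1',(205,221)),('s2',(623,130))): print('hole',n,onz(C[n],px(n,*p),.083).round(4))
a=onz(C['s1'],px('s1',377,74),.010);b=onz(C['s1'],px('s1',125,3),.010); v=b-a; print('screws',a,b,np.linalg.norm(v),'stand yaw',np.arctan2(v[1],v[0])-np.pi/2)
# spindle left edge direction
for n,p,q in(('s1',(178,152),(150,265)),('s1',(266,180),(232,283)),('s2',(690,95),(632,205))):
    v=onz(C[n],px(n,*p),.083)-onz(C[n],px(n,*q),.083); print('spindle yaw',np.arctan2(v[1],v[0]))
for n,p,q in(('b1',(38,422),(178,478)),('b2',(460,424),(597,482))):
    v=onz(C[n],px(n,*p),.074)-onz(C[n],px(n,*q),.074); print('pin yaw',np.arctan2(v[1],v[0])-np.pi/2,np.linalg.norm(v))
for n,p,q in(('b1',(85,402),(163,432)),('b2',(490,405),(570,437)),('b1',(68,462),(140,492)),('b2',(472,465),(545,495))):
    v=onz(C[n],px(n,*p),.056)-onz(C[n],px(n,*q),.056); print('pin yaw',np.arctan2(v[1],v[0])-np.pi/2,np.linalg.norm(v))
# microscope check / topcam hole
im,c=load('t2'); print('topcam hole',onz(c,(342.7,224),.083))
E
```

```text
grip block top [0.4967 0.2023 0.0529] [0.29 0.29]
clevis [0.4961 0.1504 0.0448] [0.02 0.02]
dot up [0.5109 0.218  0.0388] [0.02 0.02]
dot dn [0.4818 0.2182 0.0372] [0.31 0.31]
hole [ 0.4445 -0.2879  0.0825] [0.08 0.08]
endL [ 0.4336 -0.2739  0.0801] [1.   1.04]
endR [ 0.425  -0.294   0.0711] [0.09 0.09]
screwR [ 0.4691 -0.3348  0.0155] [0.37 0.39]
b1 [0.4975 0.2019 0.056 ]
b2 [0.497  0.2026 0.056 ]
clev b1 [0.4966 0.1506 0.048 ]
clev b2 [0.4966 0.1513 0.048 ]
hole s1 [ 0.4446 -0.288   0.083 ]
hole s2 [ 0.4446 -0.2877  0.083 ]
screws [ 0.46863105 -0.33519523  0.01      ] [ 0.48923305 -0.26229384  0.01      ] 0.07575655074717802 stand yaw -0.2754187952737799
spindle yaw -0.25592448891139197
spindle yaw -0.31069759812461684
spindle yaw -0.4265752028333168
pin yaw -0.389867505073338 0.03171266961274102
pin yaw -0.40074642584729325 0.0320812626973428
pin yaw -0.3731808164366832 0.018718599129578618
pin yaw -0.37861948655618205 0.01974967430308836
pin yaw -0.40691044895239603 0.017697940763753934
pin yaw -0.39299576996031815 0.0183352802684
topcam hole [ 0.44455853 -0.28854659  0.083     ]
```

```bash
cat >> h.py <<'E'
D=np.pi
def st(m=''):
    s=status.read_state(); print(m,'t%.1f'%s['time_s'],'tcp',s['tcp_pos'].round(4),'rot',s['eef_rot'].round(3),'F',s['ft_force'].round(2),'op %.4f g %.1f'%(s['opening'],s['grasp_force'])); return s
P=np.array([.4972,.2024]); PY=-.39; H=np.array([.4446,-.2880]); SY=-.275
E
python3 - <<'E'
from h import *
y=PY+D/2
robot.set_gripper(.055)
robot.reach([*P,.16],[D,0,y]); st('above')
r=robot.servo_line([*P,.052],.08,stop_force=6); st(f'down {r}')
robot.set_gripper(0.0); s=st('grip')
grab('wrist','g1')
robot.servo_line([*P,.20],.12); st('lift'); grab('wrist','g2')
T=[load(n)[0][150:420,130:430] for n in('g1','g2')]
cv2.imwrite('pics/m3.png',cv2.resize(np.hstack(T),(800,360)))
E
```

```text
above t6.2 tcp [0.4971 0.2025 0.16  ] rot [-3.141  0.     1.18 ] F [ 0.71 -0.59 -0.26] op 0.0548 g 0.0
down False t7.7 tcp [0.4976 0.2025 0.0525] rot [ 3.141e+00 -1.000e-03  1.181e+00] F [-0.14 -0.28  0.73] op 0.0546 g 0.0
grip t8.4 tcp [0.4971 0.2024 0.052 ] rot [-3.141  0.     1.181] F [-0.28  0.61 -0.79] op 0.0154 g 30.0
lift t9.8 tcp [0.4966 0.2023 0.1993] rot [-3.140e+00  1.000e-03  1.181e+00] F [-0.3   0.6  -0.32] op 0.0159 g 30.0
```

View pics/m3.png

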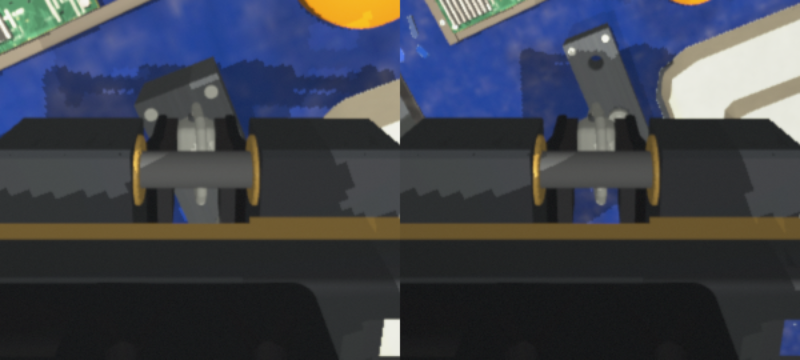

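The pin is gripped (opening 15.9 mm) and lifted. Both plain pins are still in the block. Now to the hole.

```bash
cat >> h.py <<'E'
ex=np.array([np.cos(SY),np.sin(SY)]); ey=np.array([-ex[1],ex[0]])
E
python3 - <<'E'
from h import *
y=SY+D/2
robot.reach([.43,0,.22],[D,0,y]); robot.reach([*H,.17],[D,0,y]); 
robot.servo_line([*H,.136],.06); robot.sleep(.3); st('over')
grab('scene','i1'); grab('top','i2')
hit=robot.servo_line([*H,.112],.02,stop_force=4); robot.sleep(.1); st(f'probe {hit}')
E
```

```text
over t12.9 tcp [ 0.4447 -0.2882  0.1363] rot [3.141 0.    1.296] F [ 0.07 -0.43 -0.83] op 0.0153 g 30.0
probe False t14.4 tcp [ 0.4445 -0.2879  0.112 ] rot [-3.141 -0.     1.296] F [-0.13  0.6  -0.45] op 0.0157 g 30.0
```

```bash
python3 - <<'E'
from h import *
hit=robot.servo_line([*H,.0945],.015,stop_force=5); robot.sleep(.1); st(f'seat {hit}')
E
```

```text
seat True t15.5 tcp [ 0.4445 -0.2878  0.0969] rot [-3.141 -0.     1.296] F [-0.06 -0.55  5.18] op 0.0158 g 30.0
```

```bash
python3 - <<'E'
from h import *
robot.set_gripper(.032); robot.sleep(.3); st('rel')
robot.servo_line([*H,.16],.08); st('up')
robot.set_gripper(0.0)
p=H-.06*ex
robot.reach([*p,.19],[D,0,SY]); st('view'); grab('wrist','v1'); grab('scene','v2')
a=load('v1')[0]; c=load('v1')[1]; u=proj(c,np.array([*H,.09])); print(u)
x,yv=np.clip(u.astype(int),[75,60],[485,360])
A=cv2.resize(a[yv-60:yv+60,x-75:x+75],(750,600),interpolation=2); cv2.imwrite('pics/m4.png',A)
E
```

```text
rel t16.4 tcp [ 0.4433 -0.2863  0.0961] rot [-3.138e+00 -3.000e-03  1.296e+00] F [ 0.53  0.1  -0.21] op 0.0318 g 0.0
up t17.3 tcp [ 0.4443 -0.2877  0.1596] rot [-3.137e+00 -3.000e-03  1.296e+00] F [-0.56 -0.53 -0.03] op 0.0319 g 0.0
view t19.5 tcp [ 0.3869 -0.2718  0.19  ] rot [ 3.142 -0.    -0.274] F [ 0.89 -0.05 -0.46] op 0.0005 g 0.0
[276.64516103 143.19550256]
```

View pics/m4.png

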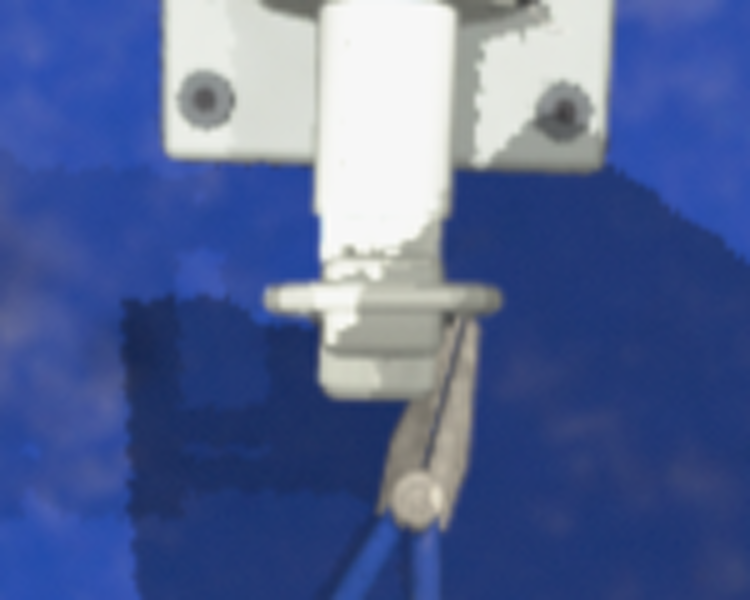

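The pin is seated upright and aligned with the spindle. Its loop is open, leaning slightly back towards the reels, with its bar at about (385,298) in the crop. Next I push the loop over from behind with closed fingers.

```bash
python3 - <<'E'
from h import *
q=lambda x,z:[*(H+x*ex),z]
robot.reach(q(-.01,.20),[D,0,SY]); robot.servo_line(q(.021,.17),.1); 
h=robot.servo_line(q(.021,.114),.06,stop_force=5); st(f'behind {h}')
h=robot.servo_line(q(-.016,.114),.04,stop_force=6); st(f'sweep {h}')
h=robot.servo_line(q(-.029,.114),.04,stop_force=6); st(f'sweep2 {h}')
grab('scene','w2')
robot.servo_line(q(-.07,.17),.12); grab('wrist','w1'); st()
a,c=load('w1'); u=proj(c,np.array([*H,.09])); print(u)
x,yv=np.clip(u.astype(int),[60,60],[500,360])
A=cv2.resize(a[yv-60:yv+60,x-60:x+60],(400,400),interpolation=2)
b,c=load('w2'); u=proj(c,np.array([*H,.09])).astype(int); B=cv2.resize(b[u[1]-40:u[1]+40,u[0]-40:u[0]+40],(400,400),interpolation=2)
cv2.imwrite('pics/m5.png',np.hstack([A,B]))
E
```

```text
behind False t21.6 tcp [ 0.4651 -0.2939  0.1143] rot [ 3.141e+00 -1.000e-03 -2.750e-01] F [0.19 0.19 0.31] op 0.0005 g 0.0
sweep False t22.7 tcp [ 0.4295 -0.2839  0.114 ] rot [ 3.141e+00 -1.000e-03 -2.750e-01] F [-1.04  0.27  0.33] op 0.0004 g 0.0
sweep2 False t23.2 tcp [ 0.4165 -0.2801  0.114 ] rot [-3.142 -0.    -0.275] F [-0.09  0.06 -0.62] op 0.0007 g 0.0
 t24.0 tcp [ 0.3775 -0.2691  0.1697] rot [-3.141 -0.    -0.275] F [ 0.41 -0.85  0.28] op 0.0004 g 0.0
[276.40823202 131.11216272]
```

View pics/m5.png

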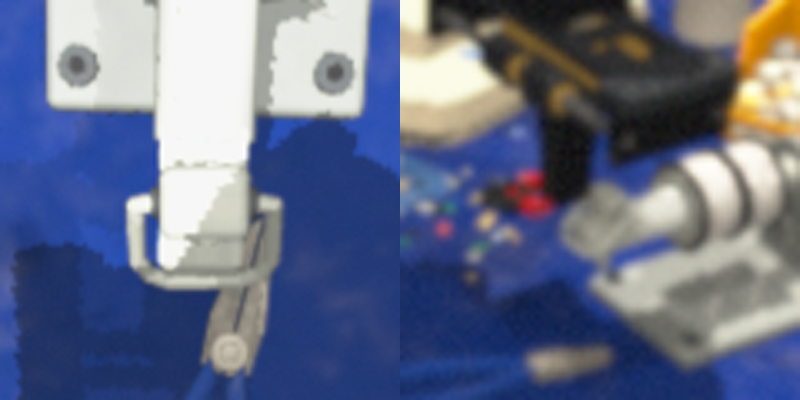

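The loop has swung over and hangs at the spindle's end, with its bar in front of the end face (crop about (200,280)). Now I'll press the bar down.

```bash
python3 - <<'E'
from h import *
q=lambda x,z:[*(H+x*ex),z]
X=-.028
robot.servo_line(q(X,.11),.1); robot.servo_line(q(X,.087),.05,stop_force=4); st('near')
for z in np.arange(.085,.067,-.002):
    h=robot.servo_line(q(X,z),.02,stop_force=12); s=st(f'{z:.3f} {h}')
    if h: break
E
```

```text
near t25.5 tcp [ 0.4174 -0.2802  0.0867] rot [-3.141e+00  1.000e-03 -2.750e-01] F [-0.76 -0.33 -1.27] op 0.0003 g 0.3
0.085 False t25.7 tcp [ 0.4174 -0.2802  0.085 ] rot [-3.141e+00  1.000e-03 -2.750e-01] F [-0.9   0.92 -0.12] op 0.0006 g 0.5
0.083 False t26.0 tcp [ 0.4174 -0.2802  0.0829] rot [-3.141e+00  1.000e-03 -2.750e-01] F [-1.3   0.79 -0.37] op 0.0005 g 0.7
0.081 False t26.2 tcp [ 0.4174 -0.2802  0.0808] rot [-3.141e+00  1.000e-03 -2.750e-01] F [-1.41  0.3  -0.79] op 0.0002 g 0.9
0.079 False t26.5 tcp [ 0.4174 -0.2802  0.079 ] rot [-3.141  0.    -0.275] F [-2.51  1.69  0.96] op 0.0003 g 3.1
0.077 False t26.7 tcp [ 0.4175 -0.2802  0.0773] rot [-3.141  0.    -0.275] F [-3.3   0.5   3.94] op 0.0004 g 5.0
0.075 False t27.0 tcp [ 0.4175 -0.2803  0.075 ] rot [-3.142  0.    -0.275] F [-3.14  1.    1.08] op 0.0003 g 1.5
0.073 False t27.2 tcp [ 0.4175 -0.2803  0.0726] rot [-3.141e+00  1.000e-03 -2.750e-01] F [-2.8   0.54 -0.1 ] op 0.0003 g 1.4
0.071 False t27.5 tcp [ 0.4175 -0.2802  0.0706] rot [-3.141e+00  1.000e-03 -2.750e-01] F [-2.86  1.19 -1.  ] op 0.0003 g 1.4
0.069 False t27.7 tcp [ 0.4175 -0.2802  0.0687] rot [-3.141e+00  1.000e-03 -2.750e-01] F [-2.33  0.76 -1.79] op 0.0002 g 1.5
```

```bash
python3 - <<'E'
from h import *
q=lambda x,z:[*(H+x*ex),z]
robot.servo_line(q(-.05,.069),.06); robot.servo_line(q(-.05,.1),.1);robot.servo_line(q(-.07,.17),.12); st(); grab('wrist','x1')
robot.reach([.40,-.12,.2],[D,0,SY]); grab('scene','x2'); st()
a,c=load('x1'); u=proj(c,np.array([*H,.09]))
x,yv=np.clip(u.astype(int),[60,60],[500,360])
A=cv2.resize(a[yv-60:yv+60,x-60:x+60],(400,400),interpolation=2)
b,c=load('x2'); u=proj(c,np.array([*H,.09])).astype(int); B=cv2.resize(b[u[1]-30:u[1]+30,u[0]-30:u[0]+30],(400,400),interpolation=2)
cv2.imwrite('pics/m6.png',np.hstack([A,B]))
E
```

```text
t29.5 tcp [ 0.3771 -0.2688  0.1696] rot [-3.141e+00  1.000e-03 -2.750e-01] F [-0.19 -0.85  0.27] op 0.0005 g 0.0
 t30.2 tcp [ 0.4007 -0.1213  0.1997] rot [ 3.141e+00 -1.000e-03 -2.750e-01] F [-0.83  0.44 -0.84] op 0.0001 g 0.0
```

View pics/m6.png

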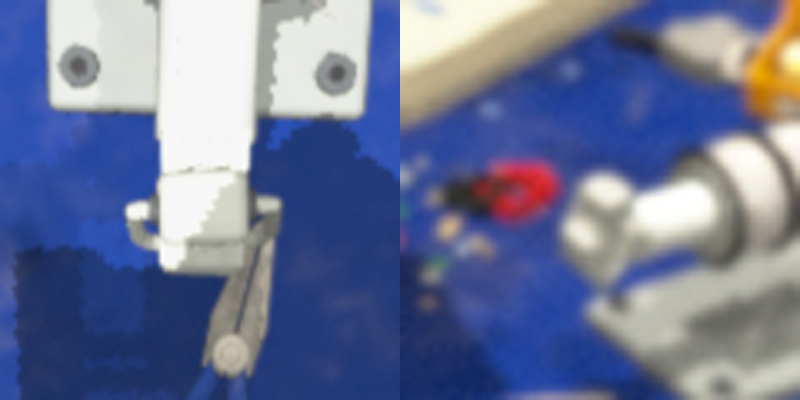

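The loop's side wires now pass beneath the spindle and its bar is hidden under the end, so it has snapped shut. The pin is still seated and upright. Handing in.

```bash
python3 -c "
from rig import workorder
print(workorder.job_done())"
```

```text
the job is handed in; nothing more can be done
None
```

The linch pin is through the spindle's cross hole with its head on the flat, and the last pictures show its loop snapped shut under the spindle's end; the job was handed in at about 30 s, but no verdict came back.

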